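# Inspect a barrier plate and tuck it under the test fixture's cover

### The job

Pick up the white insulating plate by its upright fin and show it to the small inspection camera at lens height, about 10 cm in front of the lens and square to it, pausing about a second each time: first the end that has the brass stud, then its leading edge (the edge farther from the fin). Then lay the plate on the low metal test fixture and slide its leading edge about 25 mm under the front edge of the black hinged cover, centred and square, without lifting the cover. Finish still gripping the fin and holding the plate pressed flat on the fixture with about 10 newtons; do not let go, and leave everything else on the bench where it is.

Things in the scene. Friction and masses are not known exactly. Their poses are not given: they have to be found in the camera images.
- plate: Loose white plastic plate lying flat, 0.15 kg: a 5 mm slab, x -50 to +70 mm, y -55 to +55 mm, with an upright fin on top, 10 mm thick (x), 60 mm long (y), 40 mm high (its top 45 mm above the underside). Origin: on the underside below the fin's centre; z up. A brass stud, 10 mm across, 12 mm high, stands on the slab near its -y end, at (10, -45) mm.
- lead_edge (a point): Middle of the plate's leading edge (the 110 mm wide edge farther from the fin), at (70, 0, 2.5) mm in the plate's frame. Axes as the plate's.
- stud_end (a point): Middle of the plate's end face beside the brass stud, level with the fin, at (0, -55, 2.5) mm in the plate's frame. Axes as the plate's.
- fixture: Fixed aluminium block, 240 (x) by 170 mm (y), flat top (the bed) 30 mm above the bench. Origin: on the bench under the middle of the cover's front edge; x points in under the cover, roughly away from the robot; z up. Bed open from x = -130 mm to 0; beyond, the cover lies 9 mm above it on side rails, 150 mm clear between them. Rear end at x = 110 mm; all below 46 mm high. Brass discs are flush.
- cover_edge (a point): Middle of the cover's front edge, lower side, when shut: 39 mm above the bench, at (0, 0, 39) mm in the fixture's frame. The cover is a plain 4 mm slab 170 mm wide.
- cover (a joint): Angle of the black cover's hinge, along y at its rear, 95 mm behind its front edge: 0 shut on the rails, grows as the front edge is lifted (0.1 rad is 9 mm). Hinge free, the cover (0.12 kg) falls shut by its weight.
- camera: Fixed inspection camera on a post, 172 mm high, round foot 70 mm across. Origin: on the bench at the middle of the foot. It looks along its own -x, roughly towards the robot; the lens face is at x = -30 mm, lens axis 150 mm above the bench. Its dark head is 44 mm wide and high.
- view_spot (a point): Where a part's side is to be shown: on the lens axis, 100 mm in front of the lens, 150 mm above the bench, at (-130, 0, 150) mm in the camera's frame; axes as the camera's.
- screwdriver: Bystander: screwdriver lying on the bench in front of the fixture, to be left alone. Origin: on the bench under its middle.
- bottle: Bystander: small white bottle, 40 mm across, 90 mm high, standing between camera and fixture. Origin: centre of its underside.
- mug: Bystander: white mug, 80 mm across, 90 mm high. Origin: centre of its underside.
- reel: Bystander: black wire reel standing on its flange, 80 mm across, 58 mm high. Origin: centre of its underside.
- meter: Bystander: grey hand multimeter lying flat, 160 by 80 by 35 mm. Origin: centre of its underside.
- jar: Bystander: amber glass jar, 60 mm across, 70 mm high. Origin: centre of its underside.
Mind the look-alikes: they are no part of the job. What is shaped like the plate but purple or red is not meant.

How it is judged:
By the outcome, as a careful person would: the job done as asked, in the order asked, and still so for the second after the job is handed in, while the arm keeps its last pose, push and grip.
It also fails if it takes over 58 s, if anything falls off the work surface, if the arm or the gripper's body presses on something with over 40 N, if the wrist force passes 120 N, or if a joint passes its speed limit or range.

### The arm

A 6-joint arm with a two-finger parallel gripper is mounted at the origin on the work surface. World frame = base frame: x ahead of the robot, y to its left, z up, the work surface at z = 0. Lengths are in m, angles in degrees, forces in N, time in s.
With the tool pointing down it reaches from about 0.35 to 0.875 m from the base axis. Payload 4.2 kg.
Tool frame: the origin (TCP) lies at the very end of the fingers, on their centre line; the grasp point (between the pads) lies robot.grip_point_offset behind it (robot.grip_point_offset is the distance from the TCP to the grasp point, in m); z points along the fingers, y is the direction in which the jaws open and shut (so a half turn about z gives the same grasp; the last joint's range is limited). The gripper opens to 87 mm and grips with 3 to 60 N. Pads are 19 mm wide; open, the fingers measure 117 mm over their backs; the gripper's body (75 mm by 190 mm) begins 51 mm behind the grasp point.
Start: joints at [-50.73, 22.042, 0.453, 0, -68.411, -14.817], TCP at [0.259, -0.569, 0.194] pointing down, gripper open.
Joint ranges: [-179.83, 179.83], [-69.29, 118.12], [-61.27, 80.66], [-181.25, 117.63], [-171.15, -9.14], [-177.46, 177.46]. Speed limits (degrees/s): [159.86, 159.86, 180, 180, 180, 180].

### API

Orientations are given as [roll, pitch, yaw] about the fixed x, y, z axes, in that order (R = Rz(yaw) Ry(pitch) Rx(roll)).
In Python, from workcell import readout, imaging, robot gives the robot as it stands.
- The arm moves only by the tool play_rows, never from a script. Its argument "commands" is a list of rows, each an object with "dp": the shift along the world's x, y, z in units of 30 mm (1.0 is 30 mm), a list of three; "rot": the turn, a rotation vector about the world's x, y, z in degrees, a list of three. In form: [{"dp": [tx, ty, tz], "rot": [rx, ry, rz]}, ...]. A call has 1 to 5 rows; each row is the pose to reach, as a shift and turn from the pose commanded when the call began; what a row does not reach only later rows make up. A row lasts 1/8 s, in which the tool goes at most 62.5 mm and 10.7 degrees, less where a joint would pass 70% of its speed; a pose out of reach is approached as far as the arm can. A call with a gripper value outside its range is refused whole. "claw" is the finger opening in mm, from 0 to 87, set as the call begins (left out, the last holds). The fingers move at their own pace and stop on an object; "grip_force" is the grip in N (left out, the last holds). Time passes only in rows, so rows that repeat a pose let the fingers close. It gives the time, the measured TCP pose, the force and the opening at its end, in the units of the state.
- readout.sense(): the state, without advancing time (a new reading comes with each control period).
- imaging.read_camera(name): name is "scene" or "top"; returns (picture, depth): 420x560x3 uint8, red, green, blue; 420x560 float32, m along the optical axis (not along the pixel's ray), 0 where there is no reading.
- imaging.camera_model(name): a dict with "mtx" (3x3 intrinsics, pixels), "R" (3x3) and "t" (3): a world point X has camera coordinates R X + t. Camera axes: x right, y down, z forward; pixel columns grow to the right and rows downward; lengths in m; the calibration is good to about 2 mm. A picture is of the moment at which its call begins. camera_model takes no time and is no camera call.
- robot.job_done(): hands the job in, once; it reports no verdict.
The state is a dict: "time_s": time; "joint_positions": joint angles; "qd": joint speeds; "joint_torque": joint torques, N m; "ee_pos": TCP position; "ee_rot": TCP orientation; "contact_force": force on the tool from outside, world axes, zero at the start; "ft_torque": the same for the moment, N m; "grip_width": finger opening in m.
Only numpy, scipy, OpenCV 4.12 (cv2) and the standard library are available. Lean on these libraries where they do the work, as an engineer would, in place of code of your own. Each camera call takes 0.05 s, during which the arm holds its last target.

## Working session

There is one attempt and no reset: what is moved stays moved. The work goes in short steps, Python scripts to look and compute and a tool call to move; the robot and the scene stay as the last step left them, time stands still between calls to the robot, and variables do not carry over. Pictures are saved under pics/ and viewed, and the job is handed in when it is done.

Besides the shell and the picture viewer there is one more tool, called as name([rows], argument=value, ...), one row to a line, values as JSON. play_rows: Moves the arm, as the interface text tells. Its arguments: {"type":"object","properties":{"commands":{"type":"array"},"claw":{"type":"number"},"grip_force":{"type":"number"}},"required":["commands"]}

```bash
ls; mkdir -p pics; python3 - <<'E'
from workcell import readout, imaging, robot
import cv2,numpy as np
print(readout.sense()); print(robot.grip_point_offset)
for n in("scene","top"):
    p,d=imaging.read_camera(n); cv2.imwrite(f"pics/{n}0.png",p[:,:,::-1]); np.save(f"pics/{n}0d.npy",d); print(imaging.camera_model(n))
E
```

```text
pics
{'time_s': 0.0, 'joint_positions': array([-5.07307635e+01,  2.20899787e+01,  3.79301215e-01, -2.98082162e-02,
       -6.84118018e+01, -1.48173549e+01]), 'qd': array([-0.00230013,  0.02736438,  0.0847678 ,  0.00477583,  0.06331999,
        0.03244037]), 'joint_torque': array([-2.93784533e-04, -3.90661597e+01,  1.87407696e+01,  4.21976253e+00,
        1.09613483e-02, -1.86966099e-04]), 'ee_pos': array([ 0.25844972, -0.56831608,  0.19246254]), 'ee_rot': array([ 1.79874509e+02, -4.55052314e-03, -1.55559110e+02]), 'contact_force': array([-0.681827  , -0.09656748,  0.42021433]), 'ft_torque': array([-0.03653326,  0.02523303,  0.00976789]), 'grip_width': 0.086868640697304}
0.0187
{'mtx': array([[504.01185249,   0.        , 279.90488097],
       [  0.        , 504.01185249, 218.76131157],
       [  0.        ,   0.        ,   1.        ]]), 'R': array([[ 0.51584397,  0.85646139, -0.01946504],
       [ 0.57569444, -0.3633862 , -0.73247961],
       [-0.63441383,  0.36663928, -0.68051064]]), 't': array([-0.2643085 , -0.23142105,  1.88922063])}
{'mtx': array([[447.04822478,   0.        , 277.8984889 ],
       [  0.        , 447.04822478, 206.66081733],
       [  0.        ,   0.        ,   1.        ]]), 'R': array([[ 0.02036424, -0.99975637,  0.00851461],
       [-0.99594518, -0.02103156, -0.08746924],
       [ 0.08762701, -0.00669884, -0.99613083]]), 't': array([-0.01385081,  0.55268525,  1.37354527])}
```

View pics/scene0.png

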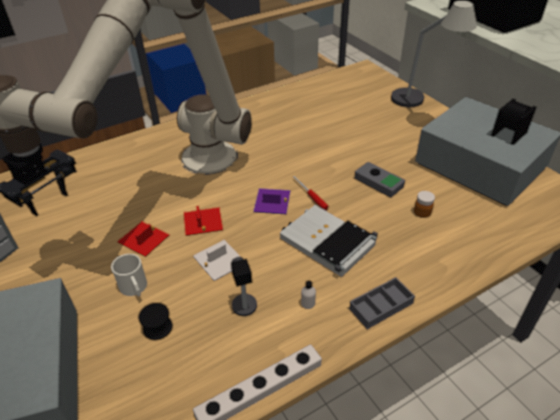

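View pics/top0.png

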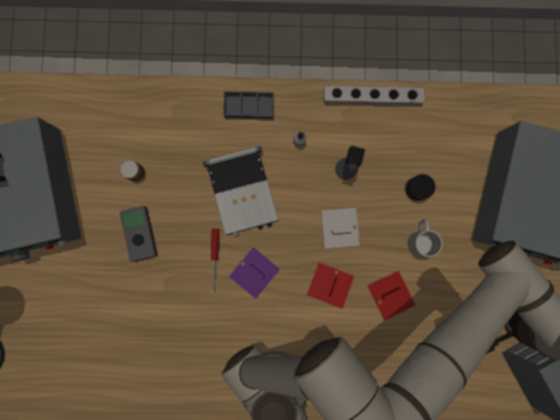

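The white plate is at about (340,228) in the top view, the inspection camera at (350,163), the fixture at (242,190) and the bottle at (299,139). I'll zoom in on these.

```bash
cat > h.py <<'E'
import numpy as np,cv2
from workcell import readout, imaging, robot
def proj(n,X):
    m=imaging.camera_model(n); c=m['R']@np.array(X,float).T.reshape(3,-1)+m['t'][:,None]; p=m['mtx']@c; return (p[:2]/p[2]).T
def pix(n,u,v,z):  # ray to plane z
    m=imaging.camera_model(n); d=m['R'].T@np.linalg.inv(m['mtx'])@[u,v,1]; o=-m['R'].T@m['t']; return o+d*(z-o[2])/d[2]
def cloud(n,d):
    m=imaging.camera_model(n); v,u=np.mgrid[0:420,0:560]; P=np.stack([u*d,v*d,d],-1)@np.linalg.inv(m['mtx']).T; return (P-m['t'])@m['R']
E
python3 - <<'E'
import cv2,numpy as np
from h import *
p=cv2.imread("pics/top0.png")
def crop(f,o,x,y,w,h,s): cv2.imwrite(o,cv2.resize(cv2.imread(f)[y:y+h,x:x+w],None,fx=s,fy=s,interpolation=cv2.INTER_CUBIC))
crop("pics/top0.png","pics/t_plate.png",310,140,70,120,5)
crop("pics/top0.png","pics/t_fix.png",195,140,100,110,5)
crop("pics/scene0.png","pics/s_plate.png",180,220,150,100,5)
crop("pics/scene0.png","pics/s_fix.png",270,190,120,90,6)
W=cloud("top",np.load("pics/top0d.npy"))
for u,v in [(340,218),(330,245),(350,245),(300,180),(343,233),(236,205),(240,170),(356,155)]: print(u,v,W[v,u].round(4))
E
```

```text
340 218 [ 0.5226 -0.1997  0.0059]
330 245 [ 0.4368 -0.1695  0.0016]
350 245 [ 0.4381 -0.2319  0.0064]
300 180 [ 0.6423 -0.0716 -0.0013]
343 233 [ 0.4756 -0.2107 -0.0013]
236 205 [0.5545 0.1279 0.0328]
240 170 [0.6633 0.1179 0.041 ]
356 155 [ 0.6909 -0.219   0.1731]
```

View pics/t_plate.png

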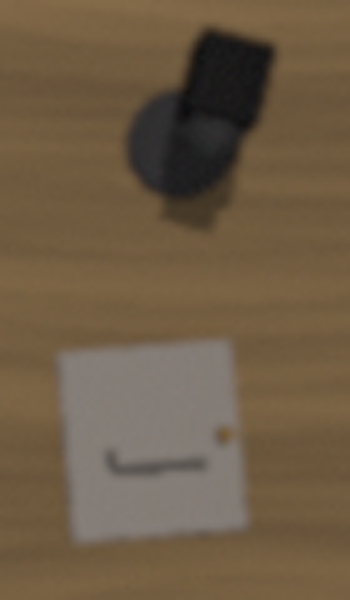

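View pics/t_fix.png

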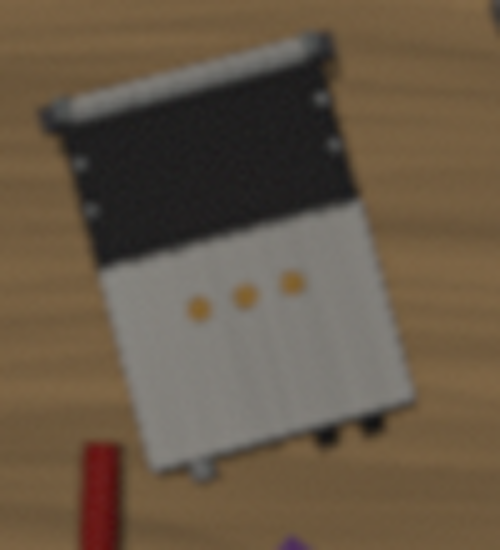

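View pics/s_plate.png

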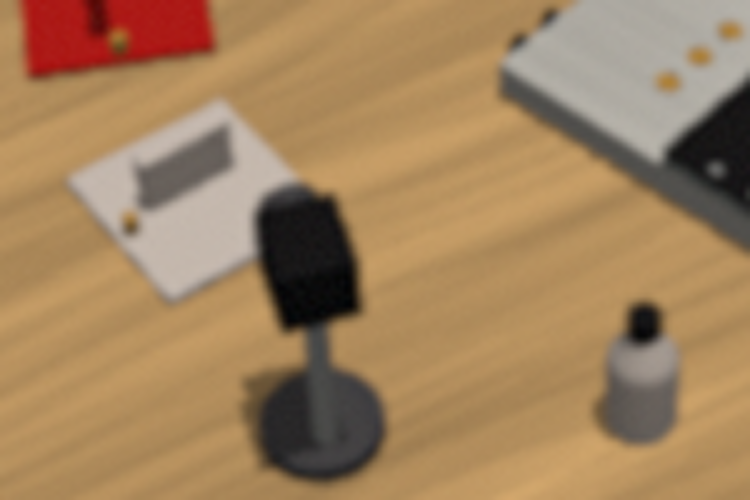

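View pics/s_fix.png

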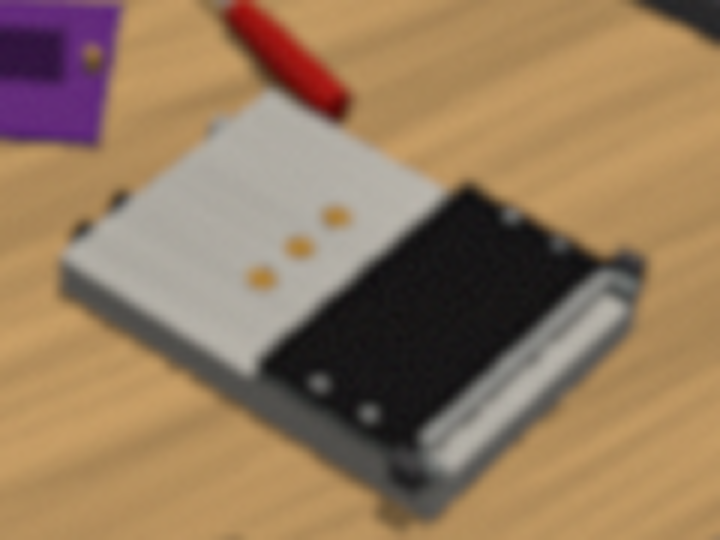

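```bash
cat > m.py <<'E'
from h import *
im=cv2.imread("pics/top0.png"); W=cloud("top",np.load("pics/top0d.npy"))
hsv=cv2.cvtColor(im,cv2.COLOR_BGR2HSV)
def region(mask,x0,y0,x1,y1):
    m=np.zeros_like(mask); m[y0:y1,x0:x1]=mask[y0:y1,x0:x1]; return m
# camera head
for n in("top","scene"):
    w=cloud(n,np.load(f"pics/{n}0d.npy")); m=(w[...,2]>.125)&(w[...,2]<.2)&(abs(w[...,0]-.68)<.12)&(abs(w[...,1]+.21)<.1)
    p=w[m]; print(n,'head',len(p),p.min(0).round(4),p.max(0).round(4))
    if n=="top":
        t=p[p[:,2]>.15]; print(cv2.minAreaRect((t[:,:2]*1000).astype(np.float32)), t[:,2].mean())
# white plate, saturation mask at 4x
big=cv2.resize(im,None,fx=4,fy=4,interpolation=cv2.INTER_CUBIC); h=cv2.cvtColor(big,cv2.COLOR_BGR2HSV)
off=1.5/4
def quad(mask,z):
    c=max(cv2.findContours(mask.astype(np.uint8),cv2.RETR_EXTERNAL,cv2.CHAIN_APPROX_NONE)[0],key=cv2.contourArea)
    hull=cv2.convexHull(c); (cx,cy),wh,a=cv2.minAreaRect(hull); b=cv2.boxPoints(((cx,cy),wh,a))
    # refine: line fit per side
    pts=c[:,0,:].astype(float); L=[]
    for i in range(4):
        A,B=b[i],b[(i+1)%4]; d=B-A; l=np.hypot(*d); d=d/l; nrm=np.array([-d[1],d[0]]); s=(pts-A)@d; e=(pts-A)@nrm
        q=pts[(s>.1*l)&(s<.9*l)&(abs(e)<10)]; v=cv2.fitLine(q.astype(np.float32),cv2.DIST_HUBER,0,.01,.01).ravel(); L.append(v)
    out=[]
    for i in range(4):
        a_,b_=L[i-1],L[i]; s=np.linalg.solve(np.c_[a_[:2],-b_[:2]],b_[2:]-a_[2:]); out.append(a_[2:]+a_[:2]*s[0])
    out=np.array(out)/4-off
    w=np.array([pix("top",u,v,z)for u,v in out]); 
    print(out.round(1).tolist()); print(w.round(4).tolist()); print('sides',np.linalg.norm(w-np.roll(w,-1,0),axis=1).round(4),'angs',[round(float(np.degrees(np.arctan2(*(np.roll(w,-1,0)-w)[i,1::-1]))),2)for i in range(4)],'ctr',w.mean(0).round(4)); return w
m=region((h[...,1]<60)&(h[...,2]>90),4*310,4*200,4*372,4*255); quad(cv2.morphologyEx(m.astype(np.uint8),cv2.MORPH_CLOSE,np.ones((25,25))),.005)
g=(h[...,1]<55)&(h[...,2]>105); m=region(g,4*205,4*178,4*285,4*236); k=np.ones((21,21)); m=cv2.morphologyEx(cv2.morphologyEx(m.astype(np.uint8),cv2.MORPH_CLOSE,k),cv2.MORPH_OPEN,k); cv2.imwrite("pics/maskfix.png",m[560:1000,780:1200]*255); quad(m,.03)
m=region(h[...,2]<70,4*200,4*145,4*280,4*200); m=cv2.morphologyEx(m.astype(np.uint8),cv2.MORPH_OPEN,k); quad(m,.043)
E
python3 m.py
```

```text
top head 396 [ 0.6492 -0.2426  0.1301] [ 0.7199 -0.1913  0.1802]
((684.2374267578125, -215.2623291015625), (44.54462432861328, 65.43669891357422), 75.42160034179688) 0.169732385463528
scene head 511 [ 0.6478 -0.2452  0.1302] [ 0.7197 -0.1942  0.1782]
[[321.0, 210.10000610351562], [355.29998779296875, 207.39999389648438], [359.1000061035156, 245.3000030517578], [324.0, 248.0]]
[[0.5466, -0.1394, 0.005], [0.5574, -0.2482, 0.005], [0.4378, -0.2608, 0.005], [0.427, -0.1504, 0.005]]
sides [0.1094 0.1203 0.111  0.1201] angs [-84.32, -174.0, 95.58, 5.25] ctr [ 0.4922 -0.1997  0.005 ]
[[214.3000030517578, 194.3000030517578], [266.8999938964844, 180.1999969482422], [277.3999938964844, 218.8000030517578], [224.60000610351562, 233.5]]
[[0.587, 0.1965, 0.03], [0.6347, 0.0337, 0.03], [0.5146, -0.0016, 0.03], [0.4655, 0.1608, 0.03]]
sides [0.1697 0.1251 0.1697 0.1267] angs [-73.68, -163.62, 106.83, 16.39] ctr [0.5504 0.0973 0.03  ]
[[206.39999389648438, 165.0], [258.5, 150.89999389648438], [265.79998779296875, 179.10000610351562], [214.6999969482422, 192.89999389648438]]
[[0.6765, 0.2223, 0.043], [0.7243, 0.0617, 0.043], [0.6361, 0.0369, 0.043], [0.5898, 0.1939, 0.043]]
sides [0.1676 0.0917 0.1636 0.0913] angs [-73.42, -164.3, 106.42, 18.17] ctr [0.6567 0.1287 0.043 ]
```

```bash
cat > m2.py <<'E'
from h import *
from scipy.optimize import least_squares
print('cams',[(-imaging.camera_model(n)['R'].T@imaging.camera_model(n)['t']).round(3) for n in("top","scene")])
# head side faces
allp=[]
for n in("top","scene"):
    w=cloud(n,np.load(f"pics/{n}0d.npy")); m=(w[...,2]>.133)&(w[...,2]<.2)&(abs(w[...,0]-.68)<.12)&(abs(w[...,1]+.21)<.1)
    t=w[m&(w[...,2]>.15)]; print(n,cv2.minAreaRect((t[:,:2]*1000).astype(np.float32)), len(t))
    f=w[(abs(w[...,0]-.67)<.08)&(abs(w[...,1]+.2)<.08)&(w[...,2]>.004)&(w[...,2]<.02)]; print('foot',len(f),f.min(0).round(4),f.max(0).round(4),cv2.minEnclosingCircle((f[:,:2]*1000).astype(np.float32)))
    b=w[(abs(w[...,0]-.77)<.06)&(abs(w[...,1]+.08)<.06)&(w[...,2]>.015)]; print('bottle',b.min(0).round(3),b.max(0).round(3))
# overlay predicted
def plate(o,yaw,z=0):
    c,s=np.cos(np.radians(yaw)),np.sin(np.radians(yaw)); R=np.array([[c,-s,0],[s,c,0],[0,0,1]])
    return lambda P: (R@np.array(P,float).T).T/1000+np.array([*o,z])
T=plate((.4822,-.2007),5.6); F=plate((.6147,.1163),16.45)
for n in("top","scene"):
    im=cv2.imread(f"pics/{n}0.png"); s=5; im=cv2.resize(im,None,fx=s,fy=s,interpolation=cv2.INTER_CUBIC)
    def dr(T,P,c,cl=True): cv2.polylines(im,[np.int32(((proj(n,T(P))+.5)*s-.5)).reshape(-1,1,2)],cl,c,1)
    dr(T,[(-50,-55,5),(70,-55,5),(70,55,5),(-50,55,5)],(0,0,255))
    dr(T,[(-5,-30,45),(5,-30,45),(5,30,45),(-5,30,45)],(255,0,0)); dr(T,[(5,-45,17),(15,-45,17)],(255,0,0))
    dr(F,[(-130,-85,30),(110,-85,30),(110,85,30),(-130,85,30)],(0,0,255)); dr(F,[(0,-85,43),(0,85,43)],(0,255,0)); dr(F,[(0,-75,30),(0,75,30)],(255,0,0))
    C=plate((.668,-.211),-14.6); a=np.linspace(0,6.28,40); dr(C,np.c_[35*np.cos(a),35*np.sin(a),0*a],(0,255,255)); dr(C,[(-30,-22,172),(35,-22,172),(35,22,172),(-30,22,172)],(255,255,0)); dr(C,[(-30,-22,128),(-30,22,128),(-30,22,172),(-30,-22,172)],(0,255,0))
    if n=="top": cv2.imwrite("pics/ov_t1.png",im[700:1280,1550:1900]); cv2.imwrite("pics/ov_t2.png",im[700:1250,980:1480])
    else: cv2.imwrite("pics/ov_s1.png",im[1100:1600,900:1650]); cv2.imwrite("pics/ov_s2.png",im[950:1400,1350:1950])
E
python3 m2.py
```

```text
cams [array([0.43 , 0.007, 1.417]), array([ 1.468, -0.55 ,  1.111])]
top ((684.2374267578125, -215.2623291015625), (44.54462432861328, 65.43669891357422), 75.42160034179688) 371
foot 495 [ 0.5907 -0.279   0.004 ] [ 0.7492 -0.1217  0.0198] ((670.23779296875, -206.25732421875), 107.34889221191406)
bottle [ 0.748 -0.083  0.017] [ 0.787 -0.045  0.095]
scene ((683.259521484375, -216.94509887695312), (44.50410461425781, 69.87516021728516), 76.54566955566406) 418
foot 697 [ 0.5907 -0.2796  0.004 ] [ 0.7493 -0.1204  0.02  ] ((666.6903076171875, -200.2699737548828), 108.29263305664062)
bottle [ 0.749 -0.085  0.015] [ 0.787 -0.045  0.096]
```

View pics/ov_t1.png

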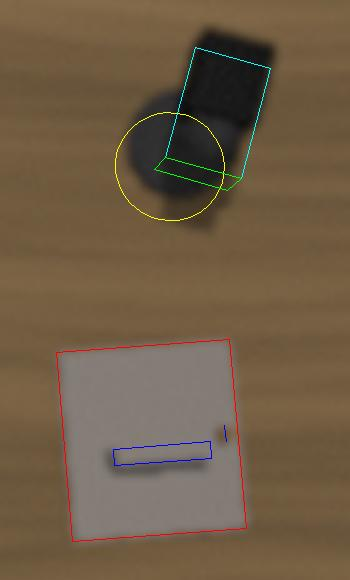

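View pics/ov_t2.png

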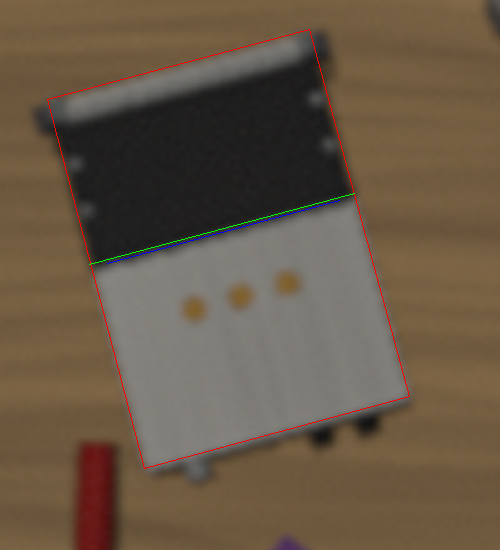

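View pics/ov_s1.png

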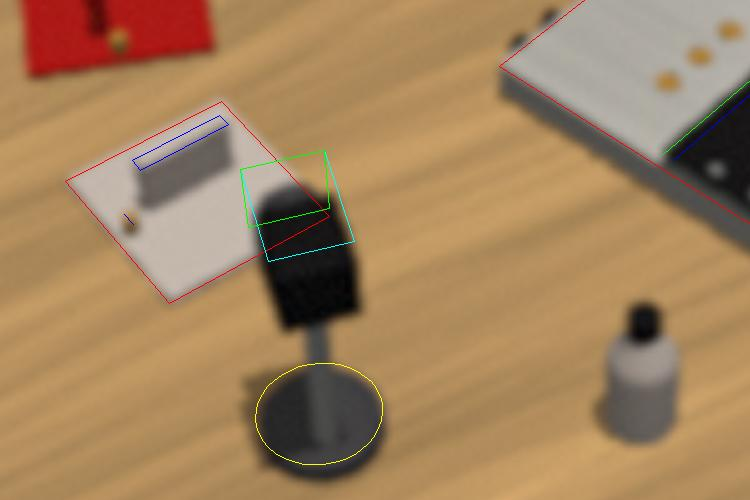

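View pics/ov_s2.png

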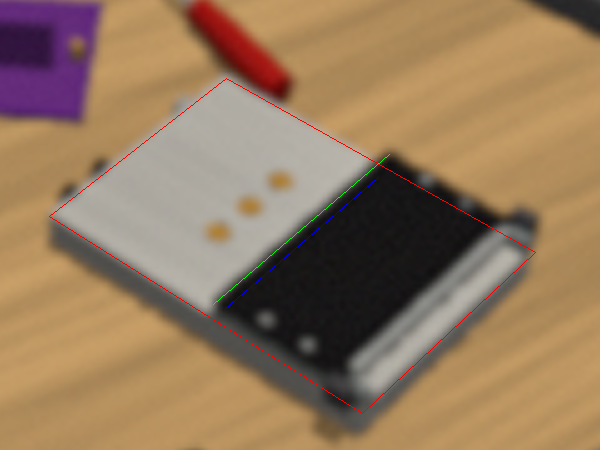

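```bash
sed -i 's/C=plate((.668,-.211),-14.6)/C=plate((.6815,-.2155),-14.2)/; s/0\*a\],(0,255,255)/0*a+8],(0,255,255)/' m2.py; python3 m2.py >/dev/null; python3 - <<'E'
import cv2,numpy as np
a=cv2.resize(cv2.imread("pics/ov_t1.png")[0:260,80:350],None,fx=1.4,fy=1.4); b=cv2.imread("pics/ov_s1.png")[120:500,200:450]
h=max(a.shape[0],b.shape[0]); o=np.zeros((h,a.shape[1]+b.shape[1],3),np.uint8); o[:a.shape[0],:a.shape[1]]=a;o[:b.shape[0],a.shape[1]:]=b; cv2.imwrite("pics/ov_c.png",o)
from h import *
P=[]
for n in("top","scene"):
    w=cloud(n,np.load(f"pics/{n}0d.npy")); t=w[(w[...,2]>.125)&(w[...,2]<.2)&(abs(w[...,0]-.68)<.12)&(abs(w[...,1]+.21)<.1)]
    t=t[t[:,2]>.155]; 
    for yaw in(-12,-13,-14,-15,-16):
        d=np.radians(yaw); x=t[:,0]*np.cos(d)+t[:,1]*np.sin(d); y=-t[:,0]*np.sin(d)+t[:,1]*np.cos(d); q=lambda v:np.percentile(v,[1,5,95,99]).round(4)
        print(n,yaw,q(x),q(y),round(np.ptp(y),4))
E
```

```text
top -12 [0.682  0.685  0.7431 0.7459] [-0.0901 -0.0876 -0.0482 -0.0469] 0.0451
top -13 [0.6832 0.6859 0.7442 0.7472] [-0.0775 -0.0753 -0.0356 -0.0343] 0.0449
top -14 [0.6841 0.6866 0.7449 0.748 ] [-0.0647 -0.0627 -0.023  -0.0218] 0.0446
top -15 [0.6847 0.687  0.7457 0.7487] [-0.0524 -0.0499 -0.0104 -0.0089] 0.0447
top -16 [0.6851 0.6876 0.7462 0.7489] [-0.04   -0.0373  0.0021  0.0041] 0.0453
scene -12 [0.6811 0.6854 0.7459 0.7477] [-0.0924 -0.0914 -0.0514 -0.0495] 0.0449
scene -13 [0.6823 0.6865 0.7469 0.7486] [-0.0798 -0.0788 -0.0387 -0.0369] 0.0446
scene -14 [0.6832 0.6874 0.7476 0.7495] [-0.0673 -0.0662 -0.0261 -0.0239] 0.0448
scene -15 [0.684  0.6879 0.7484 0.7501] [-0.0549 -0.0536 -0.0133 -0.0109] 0.0455
scene -16 [0.6844 0.6883 0.7489 0.7506] [-0.0425 -0.0408 -0.0006  0.0019] 0.0461
```

View pics/ov_c.png

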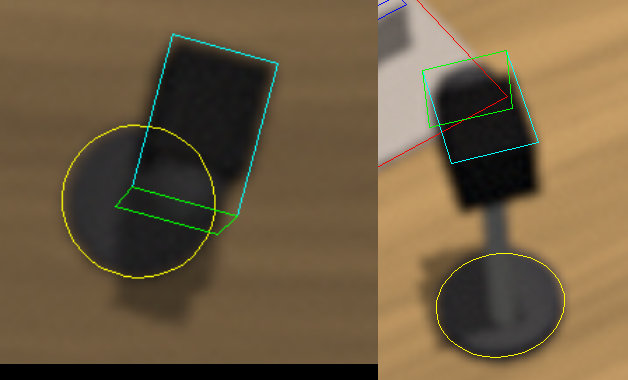

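Both views agree. The slab measures 120×110 mm, the bed is 170 mm wide, and the camera foot, head and lens line up. Next is moving above the fin.

play_rows([
  {"dp": [1.2,2.0,0],"rot": [0,0,10]},
  {"dp": [2.4,4.0,0],"rot": [0,0,20]},
  {"dp": [3.6,6.0,0],"rot": [0,0,30]},
  {"dp": [4.8,8.0,-0.5],"rot": [0,0,40]},
  {"dp": [6.0,10.0,-1.0],"rot": [0,0,50]},
], claw=87, grip_force=45)

```text
time_s: 0.72
ee_pos: [0.4192, -0.3008, 0.1712]
ee_rot: [-180.0, 0.0, -105.2]
contact_force: [1.3, -0.5, -0.9]
grip_width: 0.0869
```

play_rows([
  {"dp": [0.7,1.1,-0.5],"rot": [0,0,10]},
  {"dp": [1.44,2.28,-1.5],"rot": [0,0,21.1]},
  {"dp": [1.44,2.28,-2.5],"rot": [0,0,21.1]},
  {"dp": [1.44,2.28,-2.5],"rot": [0,0,21.1]},
  {"dp": [1.44,2.28,-2.5],"rot": [0,0,21.1]},
])

```text
time_s: 1.35
ee_pos: [0.4622, -0.2348, 0.0973]
ee_rot: [-179.9, -0.0, -84.5]
contact_force: [0.1, -1.1, 0.3]
grip_width: 0.0872
```

play_rows([
  {"dp": [0.4,0.7,0],"rot": [0,0,0]},
  {"dp": [0.67,1.14,0],"rot": [0,0,0]},
  {"dp": [0.67,1.14,0],"rot": [0,0,0]},
  {"dp": [0.67,1.14,0],"rot": [0,0,0]},
])

```text
time_s: 1.85
ee_pos: [0.4817, -0.2003, 0.0967]
ee_rot: [-180.0, -0.0, -84.5]
contact_force: [-1.0, 0.2, 0.0]
grip_width: 0.0872
```

```bash
python3 - <<'E'
from h import *
print(readout.sense()['ee_pos'],readout.sense()['ee_rot'])
p,d=imaging.read_camera("scene"); p=p[:,:,::-1]; cv2.imwrite("pics/a1.png",cv2.resize(p[190:310,150:310],None,fx=5,fy=5,interpolation=cv2.INTER_CUBIC))
E
```

```text
[ 0.48167014 -0.20032461  0.09668557] [-1.79981580e+02 -5.02919869e-03 -8.44571136e+01]
```

View pics/a1.png

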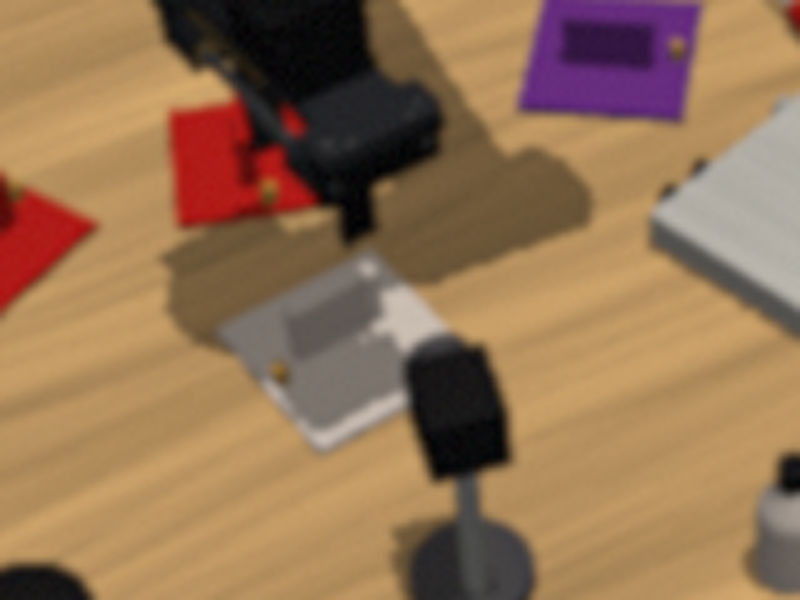

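The gripper is above the fin, with its finger at (355,220) in the crop and the fin at (335,320). The jaws lie across the fin. Now to descend and grip.

play_rows([
  {"dp": [0,0,-1],"rot": [0,0,0]},
  {"dp": [0,0,-2],"rot": [0,0,0]},
  {"dp": [0,0,-2.85],"rot": [0,0,0]},
  {"dp": [0,0,-2.85],"rot": [0,0,0]},
  {"dp": [0,0,-2.85],"rot": [0,0,0]},
])

```text
time_s: 2.52
ee_pos: [0.4825, -0.2005, 0.0117]
ee_rot: [-179.9, -0.0, -84.4]
contact_force: [-0.0, 0.4, 0.4]
grip_width: 0.087
```

play_rows([
  {"dp": [0,0,0],"rot": [0,0,0]},
  {"dp": [0,0,0],"rot": [0,0,0]},
  {"dp": [0,0,0],"rot": [0,0,0]},
  {"dp": [0,0,0],"rot": [0,0,0]},
  {"dp": [0,0,0],"rot": [0,0,0]},
], claw=0)

```text
time_s: 3.15
ee_pos: [0.4818, -0.2, 0.0109]
ee_rot: [180.0, 0.0, -84.4]
contact_force: [0.0, -0.4, -0.2]
grip_width: 0.0447
```

play_rows([
  {"dp": [0,0,0],"rot": [0,0,0]},
  {"dp": [0,0,0],"rot": [0,0,0]},
  {"dp": [0,0,0],"rot": [0,0,0]},
])

```text
time_s: 3.52
ee_pos: [0.4818, -0.2001, 0.0108]
ee_rot: [180.0, 0.0, -84.4]
contact_force: [-0.0, -0.6, 0.3]
grip_width: 0.015
```

play_rows([
  {"dp": [0,0,0],"rot": [0,0,0]},
  {"dp": [0,0,0],"rot": [0,0,0]},
  {"dp": [0,0,0],"rot": [0,0,0]},
  {"dp": [0,0,0],"rot": [0,0,0]},
])

```text
time_s: 4.03
ee_pos: [0.482, -0.2001, 0.0109]
ee_rot: [-180.0, -0.0, -84.4]
contact_force: [1.0, -0.5, 0.8]
grip_width: 0.0088
```

play_rows([
  {"dp": [0,0,0.3],"rot": [0,0,0]},
  {"dp": [0,0,1],"rot": [0,0,0]},
  {"dp": [0,0,2],"rot": [0,0,0]},
  {"dp": [0,0,3],"rot": [0,0,0]},
  {"dp": [0,0,4],"rot": [0,0,0]},
])

```text
time_s: 4.65
ee_pos: [0.481, -0.1999, 0.132]
ee_rot: [180.0, 0.0, -84.5]
contact_force: [0.7, 1.5, -1.9]
grip_width: 0.0091
```

play_rows([
  {"dp": [0,0,0.3],"rot": [0,0,10]},
  {"dp": [0.2,0.2,0.6],"rot": [0,0,20]},
  {"dp": [0.4,0.4,0.88],"rot": [0,0,30]},
  {"dp": [0.6,0.7,0.88],"rot": [0,0,40]},
  {"dp": [0.72,0.96,0.88],"rot": [0,0,50]},
])

```text
time_s: 5.28
ee_pos: [0.5029, -0.1709, 0.1575]
ee_rot: [180.0, 0.0, -34.1]
contact_force: [-0.3, -0.3, -1.2]
grip_width: 0.0089
```

play_rows([
  {"dp": [0,0,0],"rot": [0,0,10]},
  {"dp": [0,0,0],"rot": [0,0,20.3]},
  {"dp": [0,0,0],"rot": [0,0,20.3]},
  {"dp": [0,0,0],"rot": [0,0,20.3]},
  {"dp": [0,0,0],"rot": [0,0,20.3]},
])

```text
time_s: 5.9
ee_pos: [0.5032, -0.1713, 0.1573]
ee_rot: [-180.0, 0.0, -14.2]
contact_force: [0.1, 0.7, -1.6]
grip_width: 0.009
```

```bash
cat > show.py <<'E'
import sys
from h import *
s=readout.sense(); p,y=s['ee_pos'],s['ee_rot'][2]; print(s['ee_pos'].round(4),s['ee_rot'].round(2),s['contact_force'].round(2),s['grip_width'])
py=np.radians(y+90); c,sn=np.cos(py),np.sin(py); R=np.array([[c,-sn,0],[sn,c,0],[0,0,1]]); O=np.array([p[0],p[1],p[2]-.0109])
T=lambda P:(R@np.array(P,float).T).T/1000+O
print('stud_end',T([[0,-55,2.5]]).round(4),'lead',T([[70,0,2.5]]).round(4))
tag=sys.argv[1]; outs=[]
for n in("scene","top"):
    im,d=imaging.read_camera(n); im=np.ascontiguousarray(im[:,:,::-1]); np.save(f"pics/{tag}_{n}d.npy",d); cv2.imwrite(f"pics/{tag}_{n}.png",im)
    big=cv2.resize(im,None,fx=4,fy=4,interpolation=cv2.INTER_CUBIC)
    def dr(P,col): cv2.polylines(big,[np.int32((proj(n,T(P))+.5)*4-.5).reshape(-1,1,2)],True,col,1)
    dr([(-50,-55,5),(70,-55,5),(70,55,5),(-50,55,5)],(0,0,255)); dr([(-50,-55,0),(70,-55,0),(70,55,0),(-50,55,0)],(0,255,255)); dr([(5,-45,17),(15,-45,17)],(255,0,0))
    q=((proj(n,O[None])[0])*4).astype(int); x=max(0,q[0]-190); yy=max(0,q[1]-200); outs.append(big[yy:yy+420,x:x+390])
h=min(o.shape[0] for o in outs); cv2.imwrite(f"pics/{tag}.png",np.hstack([o[:h] for o in outs]))
E
python3 show.py stud
```

```text
[ 0.5032 -0.1713  0.1573] [-1.800e+02  1.000e-02 -1.423e+01] [ 0.13  0.72 -1.63] 0.0090071670538351
stud_end [[ 0.5565 -0.1848  0.1489]] lead [[ 0.5204 -0.1034  0.1489]]
```

View pics/stud.png

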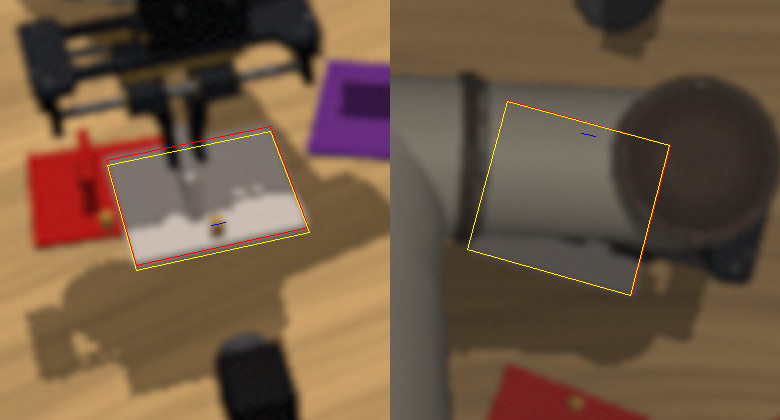

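The stud end faces the lens. The slab matches its predicted outline, with the stud at (217,225) on the side toward the camera head at (255,370). I'll trim about 1 mm up and pause.

play_rows([
  {"dp": [-0.02,0.02,0.04],"rot": [0,0,0.1]},
  {"dp": [-0.02,0.02,0.04],"rot": [0,0,0.1]},
  {"dp": [-0.02,0.02,0.04],"rot": [0,0,0.1]},
  {"dp": [-0.02,0.02,0.04],"rot": [0,0,0.1]},
  {"dp": [-0.02,0.02,0.04],"rot": [0,0,0.1]},
])

```text
time_s: 6.62
ee_pos: [0.5028, -0.1707, 0.1584]
ee_rot: [180.0, 0.0, -14.0]
contact_force: [-0.3, -0.6, -2.0]
grip_width: 0.0093
```

play_rows([
  {"dp": [0,0,0],"rot": [0,0,0]},
  {"dp": [0,0,0],"rot": [0,0,0]},
  {"dp": [0,0,0],"rot": [0,0,0]},
  {"dp": [0,0,0],"rot": [0,0,0]},
  {"dp": [0,0,0],"rot": [0,0,0]},
])

```text
time_s: 7.25
ee_pos: [0.5028, -0.1707, 0.1585]
ee_rot: [180.0, -0.0, -14.0]
contact_force: [0.7, 0.1, -1.1]
grip_width: 0.0092
```

play_rows([
  {"dp": [0,0,0],"rot": [0,0,0]},
  {"dp": [0,0,0],"rot": [0,0,0]},
])

```text
time_s: 7.5
ee_pos: [0.5028, -0.1707, 0.1585]
ee_rot: [180.0, 0.0, -14.0]
contact_force: [-0.6, -0.4, -2.6]
grip_width: 0.0089
```

play_rows([
  {"dp": [-0.1,0,0],"rot": [0,0,-10]},
  {"dp": [-0.2,0,0],"rot": [0,0,-20]},
  {"dp": [-0.3,0,0],"rot": [0,0,-30]},
  {"dp": [-0.4,0.1,0],"rot": [0,0,-40]},
  {"dp": [-0.49,0.11,0],"rot": [0,0,-50]},
])

```text
time_s: 8.12
ee_pos: [0.488, -0.1673, 0.1585]
ee_rot: [-180.0, 0.0, -64.4]
contact_force: [0.9, 0.2, -1.5]
grip_width: 0.009
```

play_rows([
  {"dp": [0,0,0],"rot": [0,0,-10]},
  {"dp": [0,0,0],"rot": [0,0,-20]},
  {"dp": [0,0,0],"rot": [0,0,-30]},
  {"dp": [0,0,0],"rot": [0,0,-40.1]},
  {"dp": [0,0,0],"rot": [0,0,-40.1]},
])

```text
time_s: 8.75
ee_pos: [0.4881, -0.1674, 0.1585]
ee_rot: [-180.0, 0.0, -104.0]
contact_force: [-0.3, -0.8, -2.3]
grip_width: 0.0089
```

play_rows([
  {"dp": [0,0,0],"rot": [0,0,0]},
  {"dp": [0,0,0],"rot": [0,0,0]},
])

```text
time_s: 9.0
ee_pos: [0.4881, -0.1674, 0.1585]
ee_rot: [-180.0, 0.0, -104.1]
contact_force: [-0.2, 0.8, -2.1]
grip_width: 0.0092
```

```bash
python3 show.py lead
```

```text
[ 0.4881 -0.1674  0.1585] [-180.      0.   -104.07] [-0.21  0.84 -2.06] 0.009185275204087554
stud_end [[ 0.4747 -0.2207  0.1501]] lead [[ 0.556  -0.1844  0.1501]]
```

View pics/lead.png

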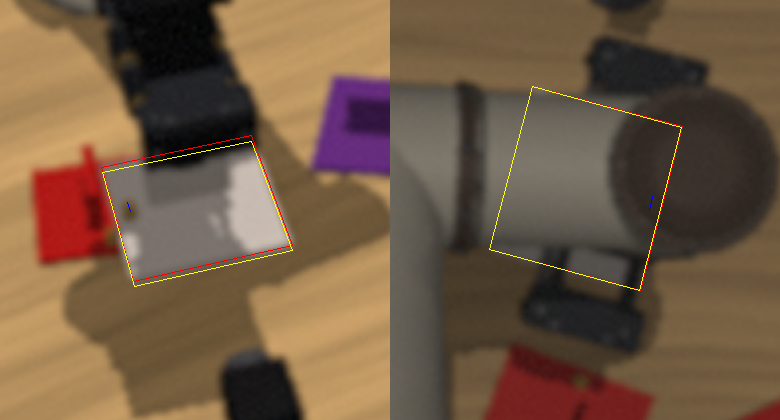

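The leading edge, at (135,285) to (290,250), now faces the camera head, and the overlay fits. I'll pause here.

play_rows([
  {"dp": [0,0,0],"rot": [0,0,0]},
  {"dp": [0,0,0],"rot": [0,0,0]},
  {"dp": [0,0,0],"rot": [0,0,0]},
  {"dp": [0,0,0],"rot": [0,0,0]},
  {"dp": [0,0,0],"rot": [0,0,0]},
])

```text
time_s: 9.72
ee_pos: [0.4881, -0.1674, 0.1585]
ee_rot: [180.0, 0.0, -104.1]
contact_force: [-1.1, -0.2, -1.6]
grip_width: 0.0092
```

play_rows([
  {"dp": [0,0,0],"rot": [0,0,0]},
  {"dp": [0,0,0],"rot": [0,0,0]},
  {"dp": [0,0,0],"rot": [0,0,0]},
  {"dp": [0,0,0],"rot": [0,0,0]},
  {"dp": [0,0,0],"rot": [0,0,0]},
])

```text
time_s: 10.35
ee_pos: [0.4881, -0.1673, 0.1585]
ee_rot: [180.0, -0.0, -104.1]
contact_force: [0.2, -1.1, -1.5]
grip_width: 0.0091
```

play_rows([
  {"dp": [0,1,0],"rot": [0,0,6]},
  {"dp": [0.2,2.6,0],"rot": [0,0,12]},
  {"dp": [0.4,4.2,0],"rot": [0,0,18]},
  {"dp": [0.7,5.8,0],"rot": [0,0,24]},
  {"dp": [1.0,7.4,0],"rot": [0,0,30.5]},
])

```text
time_s: 10.98
ee_pos: [0.5183, 0.0562, 0.1587]
ee_rot: [-180.0, -0.0, -73.4]
contact_force: [1.1, -0.5, -2.2]
grip_width: 0.0092
```

play_rows([
  {"dp": [0.407,1.223,0],"rot": [0,0,0]},
  {"dp": [0.407,1.223,-1],"rot": [0,0,0]},
  {"dp": [0.407,1.223,-2],"rot": [0,0,0]},
  {"dp": [0.407,1.223,-3.1],"rot": [0,0,0]},
  {"dp": [0.407,1.223,-3.1],"rot": [0,0,0]},
])

```text
time_s: 11.6
ee_pos: [0.5282, 0.0904, 0.0632]
ee_rot: [179.6, -0.0, -73.7]
contact_force: [-0.7, 0.0, -0.8]
grip_width: 0.009
```

```bash
cat > fix.py <<'E'
import sys
from h import *
s=readout.sense(); p,y=s['ee_pos'],s['ee_rot'][2]; print(s['time_s'],s['ee_pos'].round(4),s['ee_rot'].round(2),s['contact_force'].round(2),s['ft_torque'].round(2))
def fr(o,yaw):
    c,sn=np.cos(np.radians(yaw)),np.sin(np.radians(yaw)); R=np.array([[c,-sn,0],[sn,c,0],[0,0,1]]); return R,np.array(o)
Rp,Op=fr([p[0],p[1],p[2]-.0109],y+90); Rf,Of=fr([.6147,.1163,0],16.45)
Tp=lambda P:(Rp@np.array(P,float).T).T/1000+Op; Tf=lambda P:(Rf@np.array(P,float).T).T/1000+Of
print('lead in fixture mm',((Tp([[70,0,0]])-Of)@Rf*1000).round(2),'yaw diff',round(y+90-16.45,2))
tag=sys.argv[1]; outs=[]
for n in("scene","top"):
    im,d=imaging.read_camera(n); im=np.ascontiguousarray(im[:,:,::-1]); np.save(f"pics/{tag}_{n}d.npy",d); cv2.imwrite(f"pics/{tag}_{n}.png",im)
    S=5; big=cv2.resize(im,None,fx=S,fy=S,interpolation=cv2.INTER_CUBIC); raw=big.copy()
    def dr(T,P,col): cv2.polylines(big,[np.int32((proj(n,T(P))+.5)*S-.5).reshape(-1,1,2)],True,col,1)
    dr(Tp,[(-50,-55,5),(70,-55,5),(70,55,5),(-50,55,5)],(0,0,255)); dr(Tp,[(-5,-30,45),(5,-30,45),(5,30,45),(-5,30,45)],(255,0,0))
    dr(Tf,[(0,-85,43),(0,85,43)],(0,255,0)); dr(Tf,[(-130,-85,30),(110,-85,30),(110,85,30),(-130,85,30)],(255,255,0))
    q=((proj(n,Tf([[-40,0,40]]))[0])*S).astype(int); x=max(0,q[0]-200); yy=max(0,q[1]-280); outs.append(np.vstack([a[yy+70:yy+370,x:x+400] for a in(raw,big)]))
cv2.imwrite(f"pics/{tag}.png",np.hstack(outs))
E
python3 fix.py f1
```

```text
11.6 [0.5282 0.0904 0.0632] [ 1.7963e+02 -5.0000e-02 -7.3660e+01] [-0.69  0.02 -0.85] [-0.04  0.14 -0.01]
lead in fixture mm [[-20.28  -0.44  52.25]] yaw diff -0.11
```

View pics/f1.png

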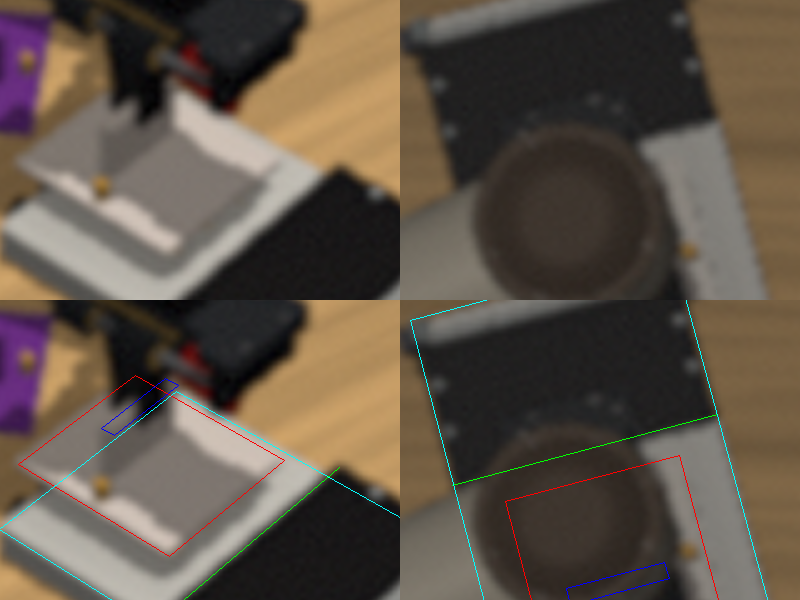

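play_rows([
  {"dp": [0,0,-0.3],"rot": [0,0,0.1]},
  {"dp": [0,0,-0.6],"rot": [0,0,0.1]},
  {"dp": [0,0,-0.68],"rot": [0,0,0.1]},
  {"dp": [0,0,-0.68],"rot": [0,0,0.1]},
  {"dp": [0,0,-0.68],"rot": [0,0,0.1]},
])

```text
time_s: 12.32
ee_pos: [0.5306, 0.0914, 0.0453]
ee_rot: [-180.0, -0.0, -73.5]
contact_force: [0.4, 0.6, -1.6]
grip_width: 0.0091
```

play_rows([
  {"dp": [0,0,-0.04],"rot": [0,0,0]},
  {"dp": [0,0,-0.06],"rot": [0,0,0]},
  {"dp": [0,0,-0.06],"rot": [0,0,0]},
  {"dp": [0,0,-0.06],"rot": [0,0,0]},
])

```text
time_s: 12.82
ee_pos: [0.5303, 0.0913, 0.0433]
ee_rot: [-180.0, -0.0, -73.5]
contact_force: [-0.3, 0.5, -1.2]
grip_width: 0.0089
```

play_rows([
  {"dp": [0,0,-0.05],"rot": [0,0,0]},
  {"dp": [0,0,-0.05],"rot": [0,0,0]},
  {"dp": [0,0,-0.05],"rot": [0,0,0]},
])

```text
time_s: 13.2
ee_pos: [0.5303, 0.0914, 0.0418]
ee_rot: [-180.0, -0.0, -73.5]
contact_force: [0.0, 0.9, -1.5]
grip_width: 0.0088
```

play_rows([
  {"dp": [0,0,-0.03],"rot": [0,0,0]},
  {"dp": [0,0,-0.03],"rot": [0,0,0]},
  {"dp": [0,0,-0.03],"rot": [0,0,0]},
])

```text
time_s: 13.58
ee_pos: [0.5304, 0.0914, 0.0409]
ee_rot: [-180.0, 0.0, -73.5]
contact_force: [0.9, 0.6, -0.9]
grip_width: 0.0092
```

play_rows([
  {"dp": [0,0,-0.02],"rot": [0,0,0]},
  {"dp": [0,0,-0.02],"rot": [0,0,0]},
  {"dp": [0,0,-0.02],"rot": [0,0,0]},
])

```text
time_s: 13.95
ee_pos: [0.5304, 0.0913, 0.0409]
ee_rot: [-180.0, -0.0, -73.5]
contact_force: [-3.2, -0.5, 5.7]
grip_width: 0.0089
```

```bash
python3 fix.py f2
```

```text
13.95 [0.5304 0.0913 0.0409] [-1.7998e+02 -1.0000e-02 -7.3530e+01] [-3.22 -0.45  5.7 ] [ 0.08  0.82 -0.03]
lead in fixture mm [[-17.91  -0.04  29.96]] yaw diff 0.02
```

View pics/f2.png

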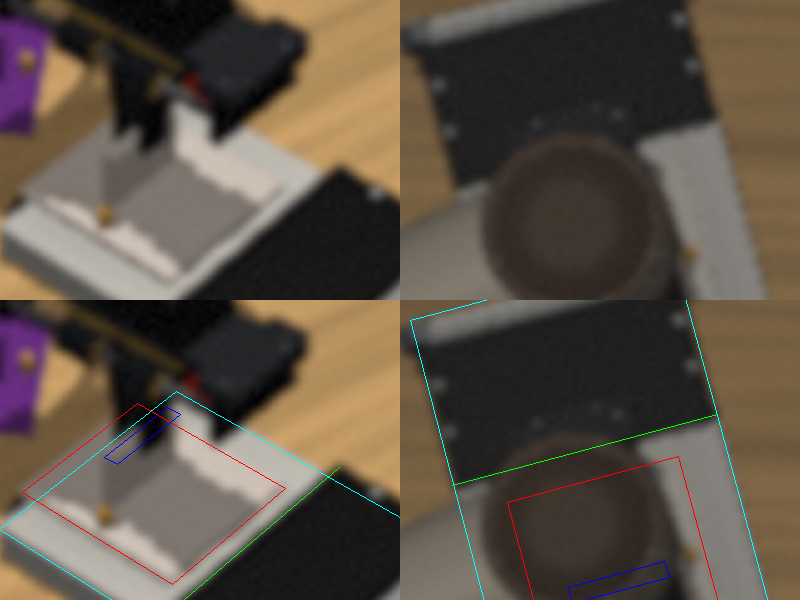

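Contact came at the expected height, with 5.7 N up. I'll measure the gap from the leading edge to the cover in rectified scene views.

```bash
cat > rect.py <<'E'
import sys
from h import *
def rect(f,n,z,x0=-60,x1=40,y0=-95,y1=95,s=3):
    c,sn=np.cos(np.radians(16.45)),np.sin(np.radians(16.45))
    X,Y=np.meshgrid(np.linspace(x0,x1,(x1-x0)*s+1),np.linspace(y0,y1,(y1-y0)*s+1))
    P=np.stack([.6147+(c*X-sn*Y)/1000,.1163+(sn*X+c*Y)/1000,X*0+z],-1).reshape(-1,3)
    q=proj(n,P).astype(np.float32).reshape(*X.shape,2)
    return cv2.remap(cv2.imread(f),q[...,0],q[...,1],cv2.INTER_CUBIC)
if __name__=="__main__":
    f,n,o=sys.argv[1:4]; x0,x1=(int(v) for v in sys.argv[4:6])
    a=[rect(f,n,z,x0,x1) for z in(.035,.043)]
    for im in a:
        for x in range((x0+9)//10*10,x1,10): cv2.line(im,((x-x0)*3,0),((x-x0)*3,6 if x else 20),(0,0,255),1)
        for y in(-55,55): cv2.line(im,(0,(y+95)*3),(6,(y+95)*3),(0,255,0),1)
    cv2.imwrite(o,np.hstack(a))
E
python3 rect.py pics/f2_scene.png scene pics/r2.png -80 40
```

```text
(no output)
```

View pics/r2.png

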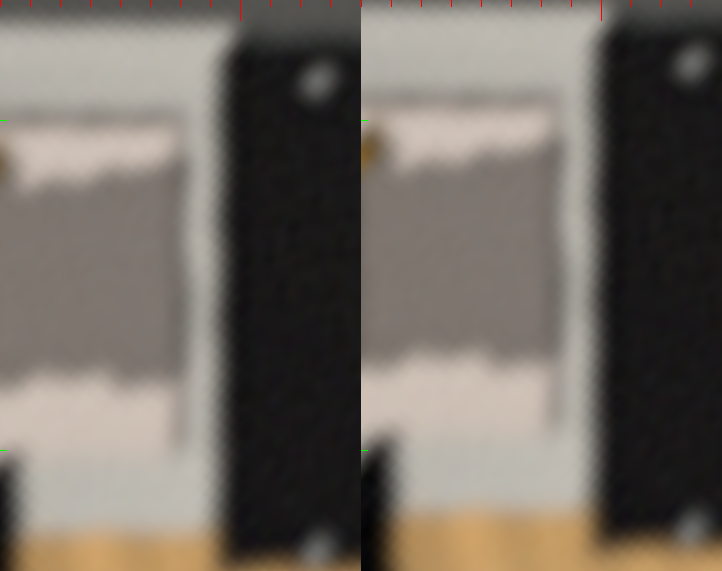

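```bash
cat > prof.py <<'E'
from rect import *
f=sys.argv[1]; n=sys.argv[2]; x0,x1=-60,30
for z in(.035,.043):
    g=cv2.cvtColor(rect(f,n,z,x0,x1),cv2.COLOR_BGR2GRAY).astype(float)
    for a,b in((-50,-30),(-20,0),(0,20),(35,50),(60,70)):
        p=g[(a+95)*3:(b+95)*3].mean(0); xs=x0+np.arange(len(p))/3; d=np.gradient(p)*3
        k=[(round(xs[i],1),round(d[i],1)) for i in range(2,len(d)-2) if abs(d[i])>2 and abs(d[i])==max(abs(d[i-2:i+3]))]
        print(z,(a,b),k)
E
python3 prof.py pics/f2_scene.png scene; echo; python3 prof.py pics/scene0.png scene;echo; python3 prof.py pics/top0.png top
```

```text
0.035 (-50, -30) [(np.float64(-48.3), np.float64(-2.2)), (np.float64(-23.7), np.float64(-4.5)), (np.float64(-17.0), np.float64(8.3)), (np.float64(-6.0), np.float64(-17.4))]
0.035 (-20, 0) [(np.float64(-17.7), np.float64(9.4)), (np.float64(-7.0), np.float64(-17.5))]
0.035 (0, 20) [(np.float64(-24.7), np.float64(-2.7)), (np.float64(-16.7), np.float64(9.5)), (np.float64(-6.3), np.float64(-17.2))]
0.035 (35, 50) [(np.float64(-23.3), np.float64(-6.3)), (np.float64(-17.0), np.float64(5.2)), (np.float64(-7.0), np.float64(-17.1))]
0.035 (60, 70) [(np.float64(-7.7), np.float64(-17.3)), (np.float64(-7.3), np.float64(-17.3)), (np.float64(-5.7), np.float64(-16.9))]
0.043 (-50, -30) [(np.float64(-43.7), np.float64(-2.2)), (np.float64(-20.0), np.float64(-3.3)), (np.float64(-12.7), np.float64(9.8)), (np.float64(-2.0), np.float64(-17.6)), (np.float64(-1.0), np.float64(-17.2))]
0.043 (-20, 0) [(np.float64(-20.3), np.float64(-2.1)), (np.float64(-12.3), np.float64(9.2)), (np.float64(-1.7), np.float64(-18.2))]
0.043 (0, 20) [(np.float64(-20.0), np.float64(-2.6)), (np.float64(-18.7), np.float64(-2.2)), (
[... 1938 characters left out ...]
oat64(-16.5))]
0.043 (60, 70) [(np.float64(-3.0), np.float64(-16.9))]

0.035 (-50, -30) [(np.float64(-1.0), np.float64(-11.4))]
0.035 (-20, 0) [(np.float64(-2.0), np.float64(-11.7))]
0.035 (0, 20) [(np.float64(-2.3), np.float64(-11.8))]
0.035 (35, 50) [(np.float64(-0.7), np.float64(-11.5))]
0.035 (60, 70) [(np.float64(-2.3), np.float64(-12.2))]
0.043 (-50, -30) [(np.float64(-4.0), np.float64(-11.4)), (np.float64(-2.3), np.float64(-11.5))]
0.043 (-20, 0) [(np.float64(-3.0), np.float64(-11.8))]
0.043 (0, 20) [(np.float64(-3.7), np.float64(-11.9))]
0.043 (35, 50) [(np.float64(-4.7), np.float64(-10.7)), (np.float64(-2.0), np.float64(-11.5))]
0.043 (60, 70) [(np.float64(-3.3), np.float64(-12.4))]
```

```bash
cat > pe.py <<'E'
from h import *
def probe(f,n,O,yaw,z):
    g0=cv2.cvtColor(cv2.imread(f),cv2.COLOR_BGR2GRAY); hs=cv2.cvtColor(cv2.imread(f),cv2.COLOR_BGR2HSV)[...,1]
    c,s=np.cos(np.radians(yaw)),np.sin(np.radians(yaw))
    for nm,ax,val,rng in(("x+70",0,70,[(-50,-30),(-25,0),(0,25),(30,50)]),("x-50",0,-50,[(-50,-30),(30,50)]),("y-55",1,-55,[(-45,-25),(20,40),(40,65)]),("y+55",1,55,[(-45,-25),(20,40),(40,65)])):
        r=[]
        for a,b in rng:
            t=np.arange(-14,14.01,.25); w=np.linspace(a,b,30); U,V=np.meshgrid(val+t,w); X,Y=(U,V) if ax==0 else (V,U)
            P=np.stack([O[0]+(c*X-s*Y)/1000,O[1]+(s*X+c*Y)/1000,X*0+z],-1).reshape(-1,3); q=proj(n,P).astype(np.float32).reshape(*X.shape,2)
            pr=cv2.remap(g0,q[...,0],q[...,1],cv2.INTER_LINEAR).astype(float).mean(0); d=np.gradient(cv2.GaussianBlur(pr[None],(9,1),0)[0])*4
            pk=[(float(round(t[i],1)),float(round(d[i],1))) for i in range(3,len(d)-3) if abs(d[i])>2.5 and abs(d[i])==max(abs(d[max(0,i-6):i+7]))]
            r.append(pk)
        print(f,nm,r)
probe("pics/scene0.png","scene",(.4822,-.2007),5.6,.005)
probe("pics/top0.png","top",(.4822,-.2007),5.6,.005)
probe("pics/stud_scene.png","scene",(.5032,-.1713),75.77,.1464+.005)
probe("pics/lead_scene.png","scene",(.4881,-.1674),-14.07,.1476+.005)
probe("pics/f2_scene.png","scene",(.5304,.0913),16.47,.035)
E
python3 pe.py
```

```text
pics/scene0.png x+70 [[(-3.0, -6.8), (5.5, 3.0)], [(-3.0, -6.8)], [(-11.0, -3.8), (-2.0, -4.5)], []]
pics/scene0.png x-50 [[(-2.8, 3.6)], [(-2.8, 4.0), (13.0, -4.5)]]
pics/scene0.png y-55 [[(2.2, 7.1)], [(-4.2, -2.7), (2.8, 6.9)], [(2.5, 6.3)]]
pics/scene0.png y+55 [[(-9.0, 3.5), (1.2, -5.1)], [], [(7.8, 9.1)]]
pics/top0.png x+70 [[(1.2, -4.3)], [(0.2, -4.7)], [(1.0, -4.3)], [(0.8, -4.5)]]
pics/top0.png x-50 [[(0.5, 5.3)], [(0.0, 4.5)]]
pics/top0.png y-55 [[(0.0, 3.9)], [(0.0, 3.3)], [(-0.8, 3.4)]]
pics/top0.png y+55 [[(-0.2, -4.6)], [(-0.8, -3.6)], [(-0.8, -3.8)]]
pics/stud_scene.png x+70 [[(0.2, -12.7)], [(-0.5, -5.9)], [(0.0, -3.7), (12.8, 3.9)], [(-0.8, -3.2), (8.8, 7.5)]]
pics/stud_scene.png x-50 [[(-1.2, 7.1)], [(-3.0, 6.5)]]
pics/stud_scene.png y-55 [[(2.0, 9.2), (2.2, 9.2)], [(2.2, 9.5)], [(2.2, 9.7)]]
pics/stud_scene.png y+55 [[(5.5, -4.4), (13.0, 5.0)], [(5.8, -3.2)], []]
pics/lead_scene.png x+70 [[], [(-3.2, -2.5)], [(-2.0, -3.4)], [(-2.0, -9.4)]]
pics/lead_scene.png x-50 [[(-8.5, -3.8)], [(11.8, 8.6)]]
pics/lead_scene.png y-55 [[(-2.2, 7.4)], [(-1.5, 15.9), (9.5, -8.2)], [(-2.0, 11.1), (6.8, -4.6)]]
pics/lead_scene.png y+55 [[(3.5, 2.8)], [(0.5, -12.8)], [(0.5, -12.9)]]
pics/f2_scene.png x+70 [[(-6.8, -3.6), (1.0, 6.6), (12.0, -16.2)], [(0.0, 8.1), (11.2, -16.1)], [(1.0, 8.0), (11.5, -15.8)], [(-5.8, -4.0), (1.0, 3.8), (11.2, -16.0)]]
pics/f2_scene.png x-50 [[(-3.2, 3.3)], [(-2.2, -4.1), (9.8, 3.8)]]
pics/f2_scene.png y-55 [[(10.5, -3.7)], [(-4.8, -4.4), (3.5, 6.6)], [(-4.8, -4.6), (3.2, 6.3), (13.0, -6.0)]]
pics/f2_scene.png y+55 [[(8.8, 5.3)], [], []]
```

```bash
cat > pe2.py <<'E'
from h import *
def edge(f,n,O,yaw,z,ax,val,rng,R=10,th=2):
    g0=cv2.cvtColor(cv2.imread(f),cv2.COLOR_BGR2GRAY); c,s=np.cos(np.radians(yaw)),np.sin(np.radians(yaw)); r=[]
    for a,b in rng:
        t=np.arange(-R,R+.01,.25); w=np.linspace(a,b,30); U,V=np.meshgrid(val+t,w); X,Y=(U,V) if ax==0 else (V,U)
        P=np.stack([O[0]+(c*X-s*Y)/1000,O[1]+(s*X+c*Y)/1000,X*0+z],-1).reshape(-1,3); q=proj(n,P).astype(np.float32).reshape(*X.shape,2)
        pr=cv2.remap(g0,q[...,0],q[...,1],cv2.INTER_LINEAR).astype(float).mean(0); d=np.gradient(cv2.GaussianBlur(pr[None],(13,1),0)[0])*4
        r.append([(float(round(t[i],1)),float(round(d[i],1))) for i in range(3,len(d)-3) if abs(d[i])>th and abs(d[i])==max(abs(d[max(0,i-8):i+9]))])
    return r
if __name__=="__main__":
    F=(.6147,.1163)
    for n in("top","scene"):
        f=f"pics/{n}0.png"
        print(n,'front',edge(f,n,F,16.45,.03,0,-130,[(-80,-60),(-50,-20),(-10,10),(60,80)]))
        print(n,'cover43',edge(f,n,F,16.45,.043,0,0,[(-80,-50),(-40,0),(0,40),(50,80)]),'z39',edge(f,n,F,16.45,.039,0,0,[(-80,-50),(-40,0),(0,40),(50,80)]))
        print(n,'rear',edge(f,n,F,16.45,.046,0,110,[(-60,-20),(20,60)]))
        print(n,'y-85',edge(f,n,F,16.45,.03,1,-85,[(-120,-80),(-70,-30),(-30,-5)]))
        print(n,'y+85',edge(f,n,F,16.45,.03,1,85,[(-120,-80),(-70,-30),(-30,-5)]))
    print('studtop y55',edge("pics/stud_top.png","top",(.5032,-.1713),75.77,.1464+.003,1,55,[(-45,-30),(-25,-5),(5,25),(30,45)]))
    print('studtop x',edge("pics/stud_top.png","top",(.5032,-.1713),75.77,.1464+.003,0,-50,[(30,52)]))
E
python3 pe2.py
```

```text
top front [[(-8.0, -2.9), (-1.0, 8.6)], [(-1.5, 10.1)], [(-8.2, -3.8), (-0.8, 8.3)], [(-8.5, -3.6), (-1.0, 8.4)]]
top cover43 [[(-3.2, -10.2)], [(-3.0, -10.4)], [(-3.0, -10.5)], [(-3.2, -11.1)]] z39 [[(-2.5, -10.2)], [(-2.5, -10.3)], [(-2.5, -10.5)], [(-2.5, -11.1)]]
top rear [[(-5.8, -3.9)], [(-5.8, -5.0)]]
top y-85 [[(1.8, 4.0)], [(2.2, 3.9)], [(1.8, 4.8)]]
top y+85 [[(-0.5, -4.9)], [(-0.2, -4.6)], [(-0.2, -4.4)]]
scene front [[(-8.8, -3.3), (-1.8, 6.5)], [(-9.0, -2.2), (-2.8, 7.6)], [(-3.0, 3.0)], [(-4.2, 3.0)]]
scene cover43 [[(-1.8, -15.6)], [(-2.0, -15.5)], [(-1.8, -15.5)], [(-2.2, -15.0)]] z39 [[(-4.0, -15.6)], [(-4.2, -15.5)], [(-4.2, -15.4)], [(-4.8, -15.2)]]
scene rear [[(-8.2, 7.6), (5.0, -10.8)], [(-8.2, 7.6), (4.5, -10.4)]]
scene y-85 [[(1.0, 9.9)], [(1.5, 10.1)], [(1.0, 9.5)]]
scene y+85 [[(2.8, -9.6)], [(1.5, -2.6)], []]
studtop y55 [[(1.0, -3.4)], [(0.0, -2.8)], [(0.8, -2.9)], [(0.2, -3.2)]]
studtop x [[(-1.2, 2.4)]]
```

```bash
python3 - <<'E'
import cv2
a=cv2.imread("pics/stud_top.png"); cv2.imwrite("pics/st_z.png",cv2.resize(a[190:270,290:370],None,fx=7,fy=7,interpolation=cv2.INTER_CUBIC))
E
```

```text
(no output)
```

View pics/st_z.png

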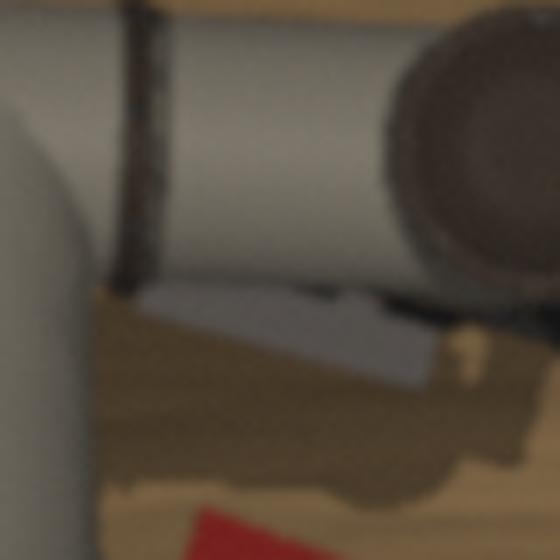

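The top camera and the kinematics agree on the gripped plate to within 1 mm. The scene camera has a 2–3 mm bias that largely cancels in relative measures. Next I'll slide in 42 mm in two steps, watching the force.

play_rows([
  {"dp": [0.12,0.035,0],"rot": [0,0,0]},
  {"dp": [0.26,0.077,0],"rot": [0,0,0]},
  {"dp": [0.4,0.118,0],"rot": [0,0,0]},
  {"dp": [0.5,0.148,0],"rot": [0,0,0]},
  {"dp": [0.5,0.148,0],"rot": [0,0,0]},
])

```text
time_s: 14.68
ee_pos: [0.5425, 0.0941, 0.0408]
ee_rot: [179.6, -0.1, -73.6]
contact_force: [-6.6, -3.5, 10.8]
grip_width: 0.0089
```

```bash
python3 fix.py f3
```

```text
14.675 [0.5425 0.0941 0.0408] [ 1.7962e+02 -8.0000e-02 -7.3560e+01] [-6.63 -3.51 10.77] [-0.77  2.45 -0.03]
lead in fixture mm [[-5.5  -0.9  29.91]] yaw diff -0.01
```

View pics/f3.png

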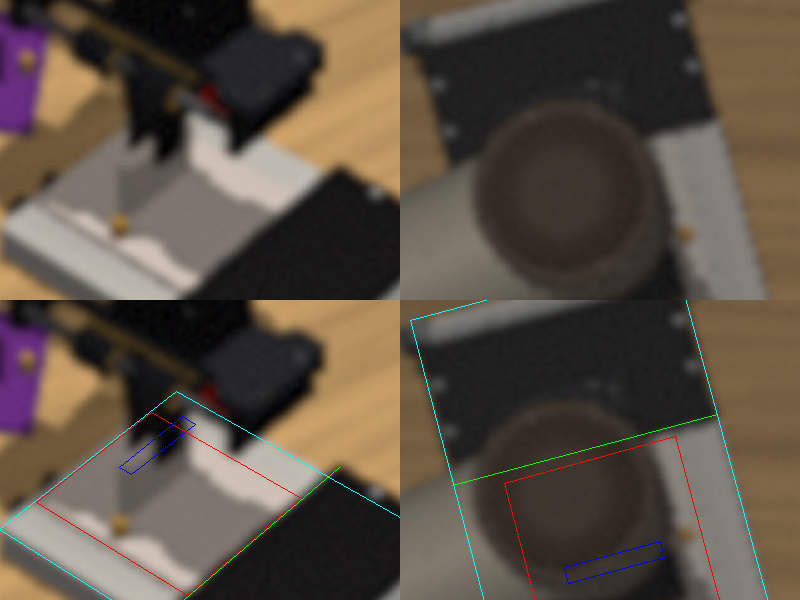

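play_rows([
  {"dp": [0.06,0.018,0.012],"rot": [0,0,0]},
  {"dp": [0.15,0.044,0.012],"rot": [0,0,0]},
  {"dp": [0.25,0.074,0.012],"rot": [0,0,0]},
  {"dp": [0.35,0.103,0.012],"rot": [0,0,0]},
  {"dp": [0.35,0.103,0.012],"rot": [0,0,0]},
])

```text
time_s: 15.4
ee_pos: [0.554, 0.0977, 0.0408]
ee_rot: [179.8, -0.1, -73.6]
contact_force: [-4.5, -2.3, 7.1]
grip_width: 0.0094
```

```bash
python3 fix.py f4
```

```text
15.4 [0.554  0.0977 0.0408] [ 1.7975e+02 -5.0000e-02 -7.3560e+01] [-4.53 -2.25  7.14] [-0.54  1.56  0.04]
lead in fixture mm [[ 6.56 -0.68 29.94]] yaw diff -0.01
```

View pics/f4.png

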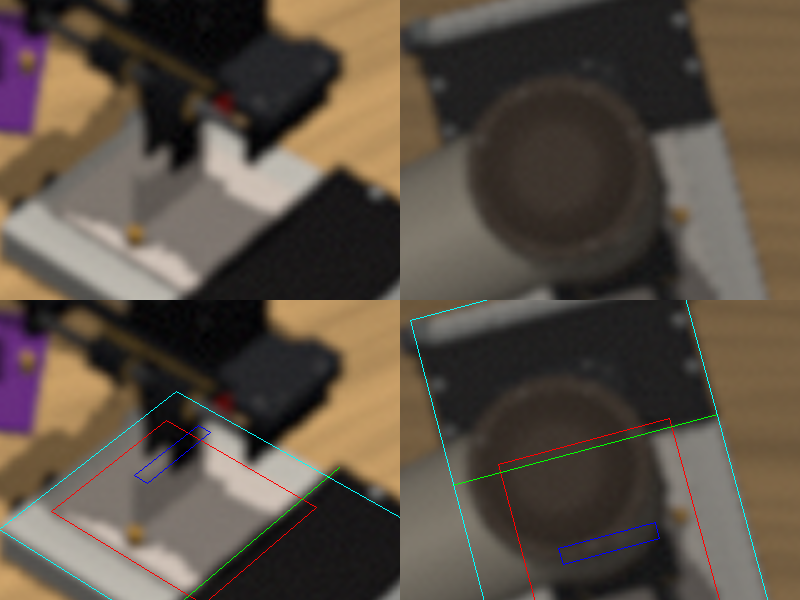

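The leading edge is passing under and the cover has stayed flat. The force reads as friction only, so I'll continue.

play_rows([
  {"dp": [0.1,0.035,0],"rot": [0,0,0]},
  {"dp": [0.2,0.07,0],"rot": [0,0,0]},
  {"dp": [0.32,0.115,0],"rot": [0,0,0]},
  {"dp": [0.45,0.16,0],"rot": [0,0,0]},
  {"dp": [0.52,0.19,0],"rot": [0,0,0]},
])

```text
time_s: 16.12
ee_pos: [0.5693, 0.1032, 0.0409]
ee_rot: [179.7, -0.1, -73.6]
contact_force: [-6.1, -2.8, 8.2]
grip_width: 0.009
```

play_rows([
  {"dp": [0,0,0],"rot": [0,0,0]},
  {"dp": [0,0,0],"rot": [0,0,0]},
  {"dp": [0,0,0],"rot": [0,0,0]},
])

```text
time_s: 16.5
ee_pos: [0.5696, 0.1033, 0.0408]
ee_rot: [179.8, -0.1, -73.6]
contact_force: [-4.9, -2.1, 7.7]
grip_width: 0.0088
```

```bash
python3 fix.py f5; python3 - <<'E'
from pe2 import edge
F=(.6147,.1163)
for t in("0","_"):
    f="pics/scene0.png" if t=="0" else "pics/f5_scene.png"
    print('cover43',edge(f,"scene",F,16.45,.043,0,0,[(-80,-50),(-40,0),(0,40),(50,80)]))
    print('rear',edge(f,"scene",F,16.45,.046,0,110,[(-60,-20),(20,60)]))
from workcell import readout
s=readout.sense(); O=s['ee_pos']; y=s['ee_rot'][2]+90
for nm,ax,v,r in(('x-50',0,-50,[(-50,-30),(-20,0),(10,30)]),('y-55',1,-55,[(-45,-25),(-20,0),(20,35)]),('y55',1,55,[(-45,-25),(20,35)])): print(nm,edge("pics/f5_scene.png","scene",O[:2],y,.035,ax,v,r))
E
```

```text
16.5 [0.5696 0.1033 0.0408] [ 1.7975e+02 -6.0000e-02 -7.3560e+01] [-4.85 -2.11  7.72] [-0.67  1.59 -0.07]
lead in fixture mm [[23.06  0.25 29.94]] yaw diff -0.01
cover43 [[(-1.8, -15.6)], [(-2.0, -15.5)], [(-1.8, -15.5)], [(-2.2, -15.0)]]
rear [[(-8.2, 7.6), (5.0, -10.8)], [(-8.2, 7.6), (4.5, -10.4)]]
cover43 [[(-1.5, -15.9)], [(-2.0, -11.0)], [(-1.8, -13.4)], [(-2.2, -15.7)]]
rear [[(-8.5, 7.8), (5.0, -11.1)], [(-8.5, 7.9), (4.8, -10.8)]]
x-50 [[], [], [(5.5, -3.8)]]
y-55 [[(-4.0, -4.6), (8.5, -3.0)], [(-5.0, -4.2), (3.0, 6.3), (9.0, -2.9)], [(-4.8, -4.4), (3.2, 6.1)]]
y55 [[(8.5, 5.5)], []]
```

View pics/f5.png

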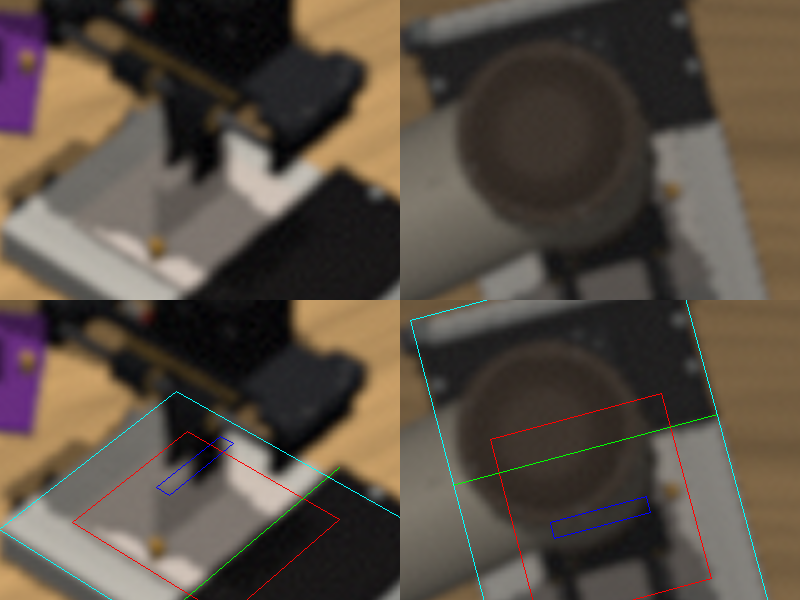

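```bash
python3 - <<'E'
from pe2 import *
s=readout.sense(); O=s['ee_pos']; y=s['ee_rot'][2]+90; f="pics/f5_top.png"; F=(.6147,.1163)
for nm,ax,v,r in(('x-50',0,-50,[(-54,-45),(-45,-30),(-15,5),(30,50)]),('y-55',1,-55,[(-45,-25),(-20,0),(0,20),(20,40)]),('y55',1,55,[(-50,-40)])): print(nm,edge(f,"top",O[:2],y,.035,ax,v,r))
print('front',edge(f,"top",F,16.45,.03,0,-130,[(-80,-60),(-50,-20),(-10,10),(60,80)]))
print('cov',edge(f,"top",F,16.45,.039,0,0,[(-83,-75),(-75,-65)]), 'y-85',edge(f,"top",F,16.45,.03,1,-85,[(-120,-80),(-70,-30),(-30,-5)]))
a=cv2.imread(f); cv2.imwrite("pics/f5z.png",cv2.resize(a[165:245,210:290],None,fx=7,fy=7,interpolation=cv2.INTER_CUBIC))
E
```

```text
x-50 [[], [], [(-4.2, 6.6)], [(-8.0, 2.4)]]
y-55 [[(2.5, -4.3)], [(8.8, -5.1)], [(7.8, -3.6)], [(9.0, -3.2)]]
y55 [[]]
front [[(-8.2, -2.9), (-1.0, 8.8)], [(-1.2, 2.3)], [(-5.0, -3.7)], [(-0.8, 3.0)]]
cov [[(-2.0, -11.0)], [(-3.0, -10.0)]] y-85 [[(1.8, 4.2)], [(1.8, 4.0)], [(1.2, 4.7)]]
```

View pics/f5z.png

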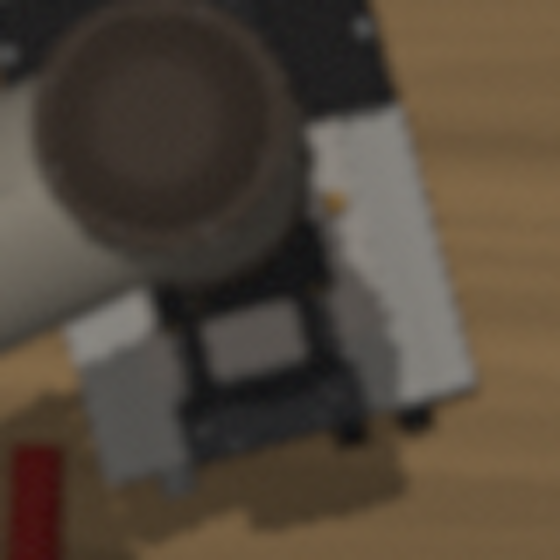

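```bash
python3 - <<'E'
from pe2 import *
s=readout.sense(); O=s['ee_pos']; y=np.radians(s['ee_rot'][2]+90); c,sn=np.cos(y),np.sin(y)
for n in("top","scene"):
    P=[O[0]+(c*10+sn*45)/1000,O[1]+(sn*10-c*45)/1000,.045]; print(n,proj(n,[P]))
    h=cv2.cvtColor(cv2.imread(f"pics/f5_{n}.png"),cv2.COLOR_BGR2HSV); q=proj(n,[P])[0].astype(int); r=h[q[1]-8:q[1]+9,q[0]-8:q[0]+9]; m=(r[...,1]>85)
    v,u=np.nonzero(m); w=r[...,1][m].astype(float)-80; print(len(u),(u*w).sum()/w.sum()+q[0]-8,(v*w).sum()/w.sum()+q[1]-8)
E
```

```text
top [[257.05696369 193.0194644 ]]
5 257.3354037267081 193.50310559006212
scene [[311.38600361 236.67127417]]
10 310.9684684684685 236.25675675675674
```

The plate is where the kinematics put it: the stud is within 0.5 px in both views, insertion is about 25 mm and the cover is still flat. I'll relieve the sideways spring load, then set the press.

play_rows([
  {"dp": [-0.03,-0.01,0],"rot": [0,0,0]},
  {"dp": [-0.03,-0.01,0],"rot": [0,0,0]},
  {"dp": [-0.03,-0.01,0],"rot": [0,0,0]},
  {"dp": [-0.03,-0.01,0],"rot": [0,0,0]},
])

```text
time_s: 17.1
ee_pos: [0.5696, 0.1033, 0.0409]
ee_rot: [179.9, -0.1, -73.6]
contact_force: [-2.7, -2.7, 5.3]
grip_width: 0.0086
```

play_rows([
  {"dp": [-0.015,-0.02,-0.012],"rot": [0,0,0]},
  {"dp": [-0.015,-0.02,-0.012],"rot": [0,0,0]},
  {"dp": [-0.015,-0.02,-0.012],"rot": [0,0,0]},
  {"dp": [-0.015,-0.02,-0.012],"rot": [0,0,0]},
])

```text
time_s: 17.6
ee_pos: [0.5697, 0.1033, 0.0408]
ee_rot: [179.9, -0.0, -73.5]
contact_force: [-3.9, -1.3, 6.5]
grip_width: 0.0092
```

play_rows([
  {"dp": [0,0,0],"rot": [0,0,0]},
])

```text
time_s: 17.73
ee_pos: [0.5697, 0.1033, 0.0409]
ee_rot: [180.0, -0.0, -73.5]
contact_force: [-3.3, -0.7, 7.0]
grip_width: 0.009
```

play_rows([
  {"dp": [0,0,0],"rot": [0,0,0]},
])

```text
time_s: 17.85
ee_pos: [0.5697, 0.1033, 0.0409]
ee_rot: [180.0, -0.0, -73.5]
contact_force: [-3.7, -1.1, 5.8]
grip_width: 0.0092
```

play_rows([
  {"dp": [-0.01,0,-0.015],"rot": [0,0,0]},
  {"dp": [-0.01,0,-0.015],"rot": [0,0,0]},
  {"dp": [-0.01,0,-0.015],"rot": [0,0,0]},
  {"dp": [-0.01,0,-0.015],"rot": [0,0,0]},
])

```text
time_s: 18.35
ee_pos: [0.5697, 0.1033, 0.0408]
ee_rot: [180.0, -0.0, -73.5]
contact_force: [-4.1, -2.0, 7.4]
grip_width: 0.0092
```

play_rows([
  {"dp": [0,0,0],"rot": [0,0,0]},
])

```text
time_s: 18.48
ee_pos: [0.5697, 0.1033, 0.0409]
ee_rot: [180.0, -0.0, -73.5]
contact_force: [-3.5, -1.9, 8.0]
grip_width: 0.0091
```

play_rows([
  {"dp": [0,0,0],"rot": [0,0,0]},
])

```text
time_s: 18.6
ee_pos: [0.5697, 0.1033, 0.0408]
ee_rot: [180.0, -0.0, -73.5]
contact_force: [-2.9, -1.4, 8.1]
grip_width: 0.0092
```

play_rows([
  {"dp": [0,0,0],"rot": [0,0,0]},
])

```text
time_s: 18.73
ee_pos: [0.5697, 0.1033, 0.0408]
ee_rot: [180.0, -0.0, -73.5]
contact_force: [-3.8, -1.3, 8.7]
grip_width: 0.009
```

play_rows([
  {"dp": [0,0,-0.007],"rot": [0,0,0]},
  {"dp": [0,0,-0.007],"rot": [0,0,0]},
  {"dp": [0,0,-0.007],"rot": [0,0,0]},
  {"dp": [0,0,-0.007],"rot": [0,0,0]},
])

```text
time_s: 19.23
ee_pos: [0.5697, 0.1033, 0.0408]
ee_rot: [180.0, -0.0, -73.5]
contact_force: [-3.7, -1.6, 9.3]
grip_width: 0.0091
```

play_rows([
  {"dp": [0,0,0],"rot": [0,0,0]},
  {"dp": [0,0,0],"rot": [0,0,0]},
  {"dp": [0,0,0],"rot": [0,0,0]},
])

```text
time_s: 19.6
ee_pos: [0.5697, 0.1033, 0.0408]
ee_rot: [180.0, -0.0, -73.5]
contact_force: [-4.5, -0.9, 10.0]
grip_width: 0.0093
```

```bash
python3 fix.py f6; python3 - <<'E'
from pe2 import *
F=(.6147,.1163)
print('cover43',edge("pics/f6_scene.png","scene",F,16.45,.043,0,0,[(-80,-50),(-40,0),(0,40),(50,80)]))
print([readout.sense()['contact_force'][2].round(1)])
E
```

```text
19.6 [0.5697 0.1033 0.0408] [ 1.800e+02 -4.000e-02 -7.352e+01] [-4.46 -0.92  9.97] [-0.46  1.33  0.08]
lead in fixture mm [[23.19  0.32 29.93]] yaw diff 0.03
cover43 [[(-1.5, -16.0)], [(-2.2, -10.9)], [(-1.8, -13.4)], [(-2.2, -15.7)]]
[np.float64(9.7)]
```

View pics/f6_scene.png

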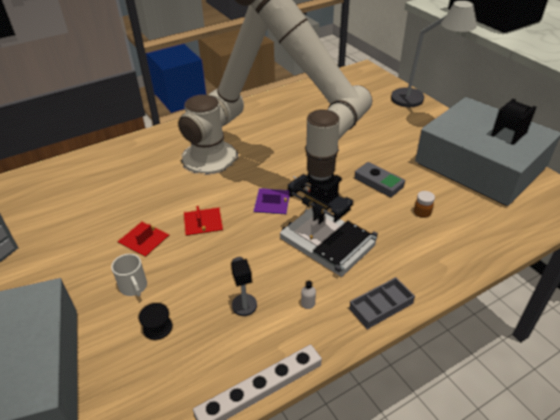

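The plate is under the shut cover at (345,240). The camera (243,285), bottle, mug and the rest stand where they were, and the press reads about 9.7 N. Handing in.

```bash
python3 -c "
from workcell import robot
print(robot.job_done())"
```

```text
the job is handed in; nothing more can be done
None
```

The job is handed in at about 20 s of the 58 s allowed. The plate is still gripped by its fin, with its leading edge about 25 mm under the shut cover and pressed flat on the bed.

- **Showing the plate:** I held the stud end, then the leading edge, square to the lens at view-spot height, for over a second each. By the arm's pose and my camera measurements, both points were within about 1 mm of the view spot.
- **Insertion:** By the arm's pose the plate is centred to about 0.3 mm and square to within 0.1°. The two cameras disagree by a few mm on where the cover edge is. Depth comes out between 22 and 25.7 mm, most likely about 25 mm.
- **Cover:** its front edge had not moved in the picture, to within 0.3 mm, so it was not lifted.
- **Press:** the last vertical force readings were 9.3 to 10.0 N. Adding the plate's own weight, the bed carries about 11 N. About 4 N of sideways friction load remains, and I only partly relieved it.
- **Everything else:** the other objects look undisturbed in the last scene picture, by eye only.

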